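Close the keeper bar on a laboratory shaker

ROBOT

A 6-joint arm with a two-finger parallel gripper is mounted at the origin on the work surface. World frame = base frame: x ahead of the robot, y to its left, z up, the work surface at z = 0. Lengths are in mm, angles in rad, forces in N, time in s.
With the tool pointing down it reaches from about 275 to 1000 mm from the base axis. Payload 8.4 kg.
Tool frame: the origin (TCP) lies at the very end of the fingers, on their centre line; the grasp point (between the pads) lies 19 mm behind it; z points along the fingers, y is the line along which they close (so a half turn about z gives the same grasp; the last joint's range is limited). The gripper opens to 85 mm and grips with 20 to 120 N. Pads are 22 mm wide; open, the fingers measure 114 mm over their backs; the gripper's body (76 mm by 85 mm) begins 54 mm behind the grasp point. The pads swing forward as they close: fully open they stand 13 mm farther back than shut.
Start: joints at [1.228, 0.353, 1.633, -0, 1.155, -0.002], TCP at [208.899, 589.057, 198.381] pointing down, gripper open.
Joint ranges: [-2.63, 2.63], [-0.92, 2.1], [0.06, 2.66], [-1.3, 4.44], [0, 2.69], [-3.02, 3.02]. Speed limits (rad/s): [2.22, 2.22, 2.79, 3.14, 3.14, 3.14].

INTERFACE

Orientations are given as [roll, pitch, yaw] about the fixed x, y, z axes, in that order (R = Rz(yaw) Ry(pitch) Rx(roll)).
In Python, from rig import telemetry, imaging, r gives the robot as it stands. The module is installed in compiled form; this text tells all that it offers.
- The arm moves only by the tool step_arm, never from a script. Its argument "moves" is a list of rows, each a list of 3 entries, a list of its own where there are three numbers: the turn, a rotation vector about the tool's x, y, z scaled (see below), then the shift along the tool's x, y, z scaled (see below), then the opening, from -1 (shut) to 1 (fully open). A call has 1 to 8 rows; each row is the pose to reach, as a shift and turn from the pose commanded when the call began, along the tool's axes at that moment; what a row does not reach only later rows make up. The controller multiplies each number of a shift by 200 mm and each number of a turn by 45 degrees. A row lasts 1/10 s, in which the tool goes at most 50 mm and 8.59 degrees, less where a joint would pass 70% of its speed; a pose out of reach is approached as far as the arm can. A call with a number of a shift or a turn outside -1 to 1 is refused whole. A call with a gripper value outside its range is refused whole. The fingers move at their own pace and stop on an object; "squeeze" is the grip in N (left out, the last holds). Time passes only in rows, so rows that repeat a pose let the fingers close. It gives the time, the measured TCP pose, the force, the opening and the grip force at its end, in the units of the state.
- telemetry.sense(): the state, without advancing time (a new reading comes with each control period).
- imaging.grab_frame(name): name is "scene" or "top" or "wrist"; returns the picture (384x512x3 uint8, red, green, blue); there is no depth.
- imaging.calibration(name): a dict with "fx", "fy", "cx", "cy" (pixels), "dist_coeffs" ([k1, k2, p1, p2, k3] as OpenCV has them; the pictures are not rectified), "cam_to_world" (4x4, takes a point from camera to world coordinates). Camera axes: x right, y up, looking along -z (the intrinsics and any distortion apply to the point x, -y, -z); pixel columns grow to the right and rows downward; lengths in mm; the calibration is good to about 2 mm. A picture is of the moment at which its call begins: read the wrist's pose just before it. calibration takes no time and is no camera call; for the wrist camera it gives the pose at the moment of the call.
- r.sign_off(): hands the job in; it is judged then, once.
Trained networks look in the newest picture that a camera, given by its name, has taken for a name from the list of things; names that differ only in an ending like _2 or _b are one class to them, and where a whole thing is asked for, a point or a joint stands for the part that bears it (a point fixed in the world has none). Each returns a list of dicts, best first, with "conf" (0 to 1); they miss things now and then, are a little off and sometimes report something else, mostly with a low value. They report only what shows in the picture. A call takes as long as a camera call.
- imaging.recognise(camera, name): "extent" ([left, top, width, height] in pixels, round what is visible of it).
- imaging.mark_of(camera, name): "xy" ([column, row] in pixels: a listed point, or the origin of a listed thing).
The state is a dict: "clock": time; "qpos": joint angles; "qvel": joint speeds; "joint_efforts": joint torques, N m; "eef_pos": TCP position; "tcp_rot": TCP orientation; "contact_force": force on the tool from outside, world axes, zero at the start; "wrist_torque": the same for the moment, N m; "opening": opening from 0.0 (shut) to 1.0 (fully open); "grasp_force": force on a finger pad.
Only numpy, scipy, OpenCV 4.12 (cv2) and the standard library are available. Lean on these libraries where they do the work, as an engineer would, in place of code of your own. Each camera call takes 0.05 s, during which the arm holds its last target. There are 200 camera calls.

TASK

Make the shaker ready to run: first push the two jars on its platform right back into their bays, up to the rear rail, then swing the keeper bar shut in front of them until it snaps fully home in its catch. Keep the jars upright and leave everything else on the bench where it is.

Things in the scene. Friction and masses are not known exactly. Their poses are not given: they have to be found in the camera images.
- shaker: White orbital shaker fixed to the bench, 280 mm wide. Origin: on the bench under it, z up. Its open loading side, with the control step and knobs, faces its own -x (roughly the robot's right); its own +y points roughly towards the robot. Aluminium platform: y from -131 to +131 mm, x from -85 to +90 mm, top 100 mm above the bench. Control step in front: x to -175 mm, 58 mm high.
- rear_rail (a point): Middle of the rear rail (x = +75 mm on the shaker), 45 mm above the platform; axes as the shaker's. It is part of a frame of 8 mm steel rod, at this height throughout: from it three rails run forward at y = -96, 0 and +96 mm, each bent down to the platform at x = +4 mm. They make two open-fronted bays side by side, each 88 mm wide.
- bay_near (a point): On the platform's top face, middle of the bay nearer the robot: where the centre of that jar's underside belongs, 47 mm in front of the rear rail's centre line. Axes as the shaker's: the jar goes in along +x. Behind the shut keeper a jar has 3 mm of play to front and rear, 4 mm to each side.
- bay_far (a point): The same for the bay farther from the robot, next to the keeper's hinge.
- jar_near: Closed squat white jar with grey screw lid, 80 mm across, 85 mm high, 0.25 to 0.45 kg. Origin: centre of its underside. It starts on the platform straight in front of bay_near, 20 to 55 mm short of the rear rail. Too wide to grasp round the body; it slides when pushed low (20 to 50 mm above the platform).
- jar_far: The same kind of jar, in front of bay_far.
- keeper_hinge (a point): On the keeper bar's vertical hinge axis, at the bar's mid-height, 45 mm above the platform, at x = -20 mm, y = -110 mm of the shaker. Axes as the shaker's.
- keeper_tip (a point): On the keeper bar's centre line at mid-height, 228 mm from the hinge axis. The steel bar is 238 mm long, 12 mm high, 10 mm thick and swings level. A black thumb knob, 16 mm across and 20 mm high, stands on it 190 mm from the hinge. When shut, its last 25 mm lie over the catch block (top 29 mm above the platform), whose stop plate behind the bar is 54 mm high.
- keeper (a joint): Angle of the keeper bar, rad. 0: shut, against its stop, along +y of the shaker from the hinge, across both bays. It grows as the bar swings out in front (at 1.57 it points along the shaker's -x); limit 2.0. It stays where it is left. At about 0.08 its nose meets a spring ball and must be pushed over it (about 4 to 9 N at 155 mm from the hinge); past 0.035 the ball holds it shut.
- pot: Bystander: open stainless pot, 100 mm across, 80 mm high. Origin: centre of its underside.
- beaker: Bystander: open glass beaker, 72 mm across the rim, 95 mm high. Origin: centre of its underside.
- amber_bottle: Bystander: amber glass bottle with black cap, 72 mm across, 150 mm high. Origin: centre of its underside.
- bottle_brush: Bystander: bottle brush lying down, 220 mm long, with a black head 34 mm thick. Origin: near the middle of its length, at bench level.
- wash_bottle: Bystander: clear wash bottle with bent spout, 72 mm across, 175 mm high. Origin: centre of its underside.
- spatula: Bystander: black-handled spatula lying flat, 200 mm long. Origin: near the middle of its length, at bench level.
- dish: Bystander: white bowl, 100 mm across, 35 mm high. Origin: centre of its underside.

How it is judged:
By the outcome, as a careful person would: the job done as asked, in the order asked, and still so for the second after the job is handed in, with the robot touching nothing.
It also fails if it takes over 61 s, if anything falls off the work surface, if the arm or the gripper's body presses on something with over 40 N, if the wrist force passes 120 N, or if a joint passes its speed limit or range.

## Working session

There is one attempt and no reset: what is moved stays moved. The work goes in short steps, Python scripts to look and compute and a tool call to move; the robot and the scene stay as the last step left them, time stands still between calls to the robot, and variables do not carry over. Pictures are saved under pics/ and viewed, at most 10 in all, crops included, and the job is handed in when it is done.

Besides the shell and the picture viewer there is one more tool, called after "Emit:" in YAML: its name, and indented under it one key for each argument. step_arm: Moves the arm, as the interface text tells. Its arguments: {"type":"object","properties":{"moves":{"type":"array"},"squeeze":{"type":"number"}},"required":["moves"]}

```bash
mkdir -p pics
cat > h.py <<'E'
import numpy as np, cv2
from rig import telemetry, imaging, r
def ray(c,uv):
    k=imaging.calibration(c); K=np.array([[k['fx'],0,k['cx']],[0,k['fy'],k['cy']],[0,0,1.]])
    p=cv2.undistortPoints(np.array([[uv]],float),K,np.array(k['dist_coeffs'],float))[0,0]
    T=np.array(k['cam_to_world']); return T[:3,3],T[:3,:3]@np.array([p[0],-p[1],-1.])
def atz(c,uv,z):
    o,d=ray(c,uv); return o+d*(z-o[2])/d[2]
def proj(c,P):
    k=imaging.calibration(c); K=np.array([[k['fx'],0,k['cx']],[0,k['fy'],k['cy']],[0,0,1.]])
    T=np.array(k['cam_to_world']); q=(np.atleast_2d(P)-T[:3,3])@T[:3,:3]*[1,-1,-1]
    return cv2.projectPoints(q,np.zeros(3),np.zeros(3),K,np.array(k['dist_coeffs'],float))[0][:,0]
E
python3 - <<'E'
from h import *
Z=dict(shaker=0,rear_rail=145,bay_near=100,bay_far=100,jar_near=100,jar_far=100,keeper_hinge=145,keeper_tip=145,amber_bottle=0,wash_bottle=0,beaker=0,pot=0)
for c in('top','scene'):
    im=imaging.grab_frame(c); cv2.imwrite(f'pics/{c}0.png',cv2.resize(im[:,:,::-1],(800,600)))
    for n,z in Z.items():
        m=imaging.mark_of(c,n)[:2]
        print(c,n,[(round(q['conf'],2),np.round(q['xy']),np.round(atz(c,q['xy'],z))) for q in m])
s=telemetry.sense();print(s['clock'],s['eef_pos'],s['tcp_rot'],s['contact_force'])
E
```

```text
top shaker [(0.96, array([235., 198.]), array([494.,  67.,   0.]))]
top rear_rail [(0.61, array([207., 198.]), array([477., 143., 145.]))]
top bay_near [(0.85, array([229., 209.]), array([447.,  79., 100.]))]
top bay_far [(0.85, array([222., 183.]), array([530., 102., 100.]))]
top jar_near [(0.7, array([242., 208.]), array([453.,  39., 100.])), (0.68, array([364., 153.]), array([ 628., -347.,  100.]))]
top jar_far [(0.84, array([236., 177.]), array([550.,  59., 100.]))]
top keeper_hinge [(0.93, array([233., 159.]), array([597.,  65., 145.])), (0.19, array([223., 182.]), array([526.,  95., 145.]))]
top keeper_tip [(0.74, array([204., 197.]), array([479., 151., 145.])), (0.63, array([298., 129.]), array([ 692., -136.,  145.]))]
top amber_bottle [(0.85, array([361., 151.]), array([ 658., -363.,    0.]))]
top wash_bottle [(0.73, array([129., 193.]), array([512., 432.,   0.]))]
top beaker [(0.63, array([354., 223.]), array([ 412., -332.,    0.]))]
top pot [(0.7, array([348., 189.]), array([ 526., -315.,    0.]))]
scene shaker [(0.62, array([277., 209.]), array([502.,  72.,   0.]))]
scene 
[... 295 characters left out ...]
ar [(0.9, array([276., 188.]), array([539.,  51., 100.]))]
scene keeper_hinge [(0.96, array([299., 181.]), array([594.,  88., 145.])), (0.74, array([129., 228.]), array([ 604., -337.,  145.]))]
scene keeper_tip [(0.68, array([235., 225.]), array([ 691., -122.,  145.]))]
scene amber_bottle [(0.84, array([139., 296.]), array([ 668., -354.,    0.]))]
scene wash_bottle [(0.79, array([383., 181.]), array([511., 439.,   0.]))]
scene beaker [(0.97, array([132., 223.]), array([ 393., -320.,    0.]))]
scene pot [(0.69, array([144., 248.]), array([ 512., -309.,    0.]))]
1.3 [208.92342217 589.04541316 198.37742698] [-3.14158242e+00  1.17375740e-05  2.80077014e+00] [-1.17980123  0.59835929  0.81719806]
```

View pics/top0.png

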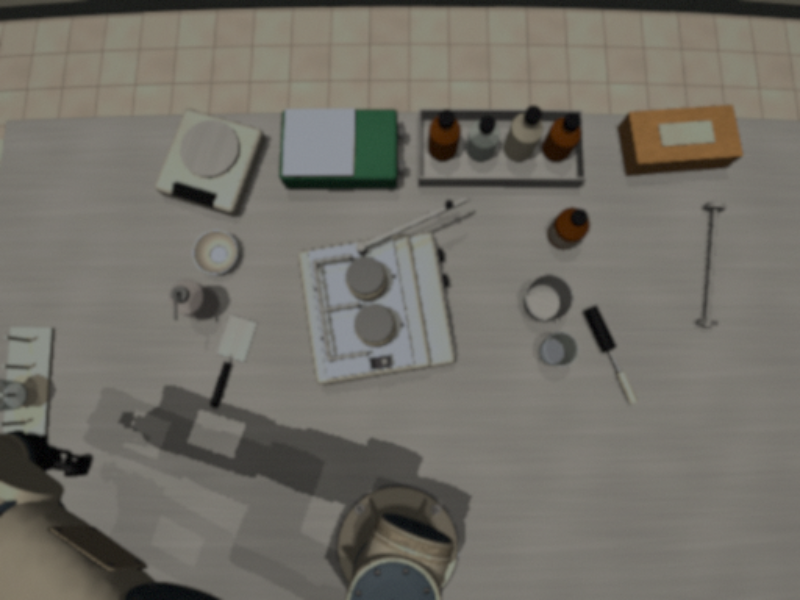

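View pics/scene0.png

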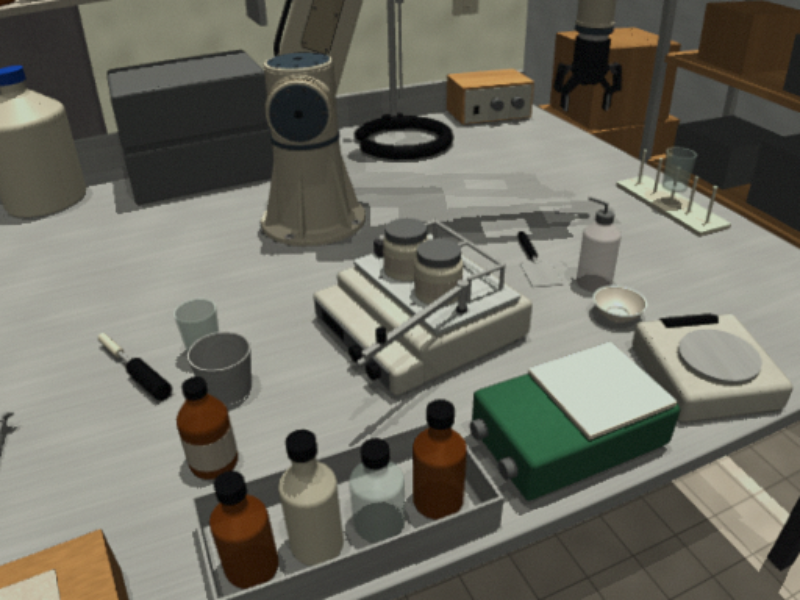

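The top view (800 px scale) shows the shaker at about (378,308), the jars at (367,278) and (376,325), and the keeper bar from (362,248) to (468,202), wide open. In the scene view the jars are at (405,245) and (438,265), and the knob and tip are clear of other objects. Next I'll move above the shaker for a wrist view.

```bash
cat >> h.py <<'E'
from scipy.spatial.transform import Rotation as Ro
def plan(pts,s=None,yaw=None):
    """tool-frame shift/turn units for world targets, relative to present pose"""
    s=s or telemetry.sense(); R=Ro.from_euler('xyz',s['tcp_rot'])
    print('now',round(s['clock'],2),np.round(s['eef_pos'],1),np.round(s['tcp_rot'],3),'F',np.round(s['contact_force'],1))
    for p in pts:
        t=np.zeros(3) if yaw is None else (R.inv()*Ro.from_euler('xyz',[np.pi,0,yaw])).as_rotvec()/np.radians(45)
        print(np.round(t,3),np.round(R.inv().apply(np.array(p)-s['eef_pos'])/200,3))
E
python3 - <<'E'
from h import *
plan([[350,450,330],[460,300,330],[500,40,330]],yaw=1.71)
E
```

```text
now 1.3 [208.9 589.  198.4] [-3.142  0.     2.801] F [-1.2  0.6  0.8]
[-0.     0.     1.389] [-0.897 -0.419 -0.658]
[-0.     0.     1.389] [-1.666 -0.942 -0.658]
[-0.     0.     1.389] [-2.289 -2.101 -0.658]
```

Emit:
step_arm:
  moves:
    - [[0,0,0.15],[-0.15,-0.07,-0.15],-0.3]
    - [[0,0,0.3],[-0.3,-0.14,-0.3],-0.3]
    - [[0,0,0.5],[-0.5,-0.23,-0.5],-0.3]
    - [[0,0,0.7],[-0.7,-0.35,-0.66],-0.3]
    - [[0,0,0.9],[-0.9,-0.42,-0.66],-0.3]
    - [[0,0,1],[-1,-0.5,-0.66],-0.3]
    - [[0,0,1],[-1,-0.5,-0.66],-0.3]

```text
clock: 2.0
eef_pos: [366.2, 425.3, 331.2]
tcp_rot: [3.14, 0.001, 2.009]
contact_force: [-0.8, 0.9, -0.7]
opening: 0.348
grasp_force: 0.0
```

Run:
```python
from h import *
plan([[430,250,330],[500,40,330]],yaw=1.71)
```

```text
now 2.0 [366.2 425.3 331.2] [3.140e+00 1.000e-03 2.009e+00] F [-0.8  0.9 -0.7]
[0.002 0.001 0.381] [-0.929 -0.083  0.006]
[0.002 0.001 0.381] [-2.029 -0.212  0.007]
```

Emit:
step_arm:
  moves:
    - [[0,0,0.1],[-0.25,-0.03,0],-0.3]
    - [[0,0,0.2],[-0.5,-0.05,0],-0.3]
    - [[0,0,0.38],[-0.75,-0.07,0],-0.3]
    - [[0,0,0.38],[-1,-0.1,0],-0.3]
    - [[0,0,0.38],[-1,-0.1,0],-0.3]

```text
clock: 2.5
eef_pos: [432.9, 234.8, 330.4]
tcp_rot: [3.141, 0.002, 1.714]
contact_force: [0.5, 1.5, 0.6]
opening: 0.354
grasp_force: 0.0
```

Run:
```python
from h import *
plan([[500,40,330]],yaw=1.71)
```

```text
now 2.5 [432.9 234.8 330.4] [3.141e+00 2.000e-03 1.714e+00] F [0.5 1.5 0.6]
[0.    0.002 0.005] [-1.012  0.193  0.004]
```

Emit:
step_arm:
  moves:
    - [[0,0,0],[-0.25,0.05,0],-0.3]
    - [[0,0,0],[-0.5,0.1,0],-0.3]
    - [[0,0,0],[-0.75,0.15,0],-0.3]
    - [[0,0,0],[-1,0.2,0],-0.3]
    - [[0,0,0],[-1,0.2,0],-0.3]

```text
clock: 3.0
eef_pos: [502.0, 43.5, 330.2]
tcp_rot: [3.141, 0.001, 1.715]
contact_force: [0.8, 1.4, 0.0]
opening: 0.352
grasp_force: 0.0
```

Run:
```python
from h import *
Z=dict(shaker=0,rear_rail=145,bay_near=100,bay_far=100,jar_near=100,jar_far=100,keeper_hinge=145,keeper_tip=145)
for c in('wrist','top'):
    im=imaging.grab_frame(c); cv2.imwrite(f'pics/{c}1.png',cv2.resize(im[:,:,::-1],(800,600)))
    for n,z in Z.items():
        m=imaging.mark_of(c,n)[:2]
        print(c,n,[(round(q['conf'],2),np.round(q['xy']),np.round(atz(c,q['xy'],z),1)) for q in m])
print(np.round(imaging.calibration('wrist')['cam_to_world'],2))
plan([])
```

```text
wrist shaker [(0.63, array([247., 107.]), array([489.9,  75.6,   0. ]))]
wrist rear_rail [(0.69, array([241.,  42.]), array([475. , 152.5, 145. ]))]
wrist bay_near [(0.63, array([199.,  89.]), array([432.6,  99. , 100. ]))]
wrist bay_far [(0.73, array([287.,  85.]), array([531.1, 118.3, 100. ]))]
wrist jar_near [(0.76, array([208., 130.]), array([447.3,  53.7, 100. ]))]
wrist jar_far [(0.61, array([287., 129.]), array([540.1,  69.1, 100. ]))]
wrist keeper_hinge [(0.67, array([352., 131.]), array([602.7,  83.3, 145. ]))]
wrist keeper_tip [(0.61, array([200.,  86.]), array([439.7, 105.2, 145. ]))]
top shaker [(0.74, array([232., 200.]), array([486.4,  75.6,   0. ])), (0.33, array([219., 182.]), array([548.3, 121.7,   0. ]))]
top rear_rail [(0.77, array([206., 199.]), array([474.1, 146.2, 145. ]))]
top bay_near [(0.93, array([224., 211.]), array([442.9,  94.7, 100. ]))]
top bay_far [(0.84, array([224., 184.]), array([527.6,  97.1, 100. ]))]
top jar_near [(0.92, array([240., 206.]), array([458.5,  43.4, 100. ])), (0.37, array([220., 183.]), array([530.8, 107.9, 100. ]))]
top jar_far [(0.5, array([236., 179.]), array([542.1,  57. , 100. ]))]
top keeper_hinge [(0.66, array([224., 207.]), array([448.4,  88.8, 145. ])), (0.37, array([223., 182.]), array([524.1,  95.3, 145. ]))]
top keeper_tip [(0.58, array([299., 130.]), array([ 690.9, -138.6,  145. ]))]
[[ 9.9000e-01 -1.4000e-01 -4.0000e-02  4.8984e+02]
 [ 1.5000e-01  9.4000e-01  3.1000e-01  1.2801e+02]
 [-0.0000e+00 -3.1000e-01  9.5000e-01  5.0684e+02]
 [ 0.0000e+00  0.0000e+00  0.0000e+00  1.0000e+00]]
now 3.9 [500.6  46.8 330.4] [ 3.142 -0.     1.717] F [-0.9 -0.5  0.7]
```

View pics/wrist1.png

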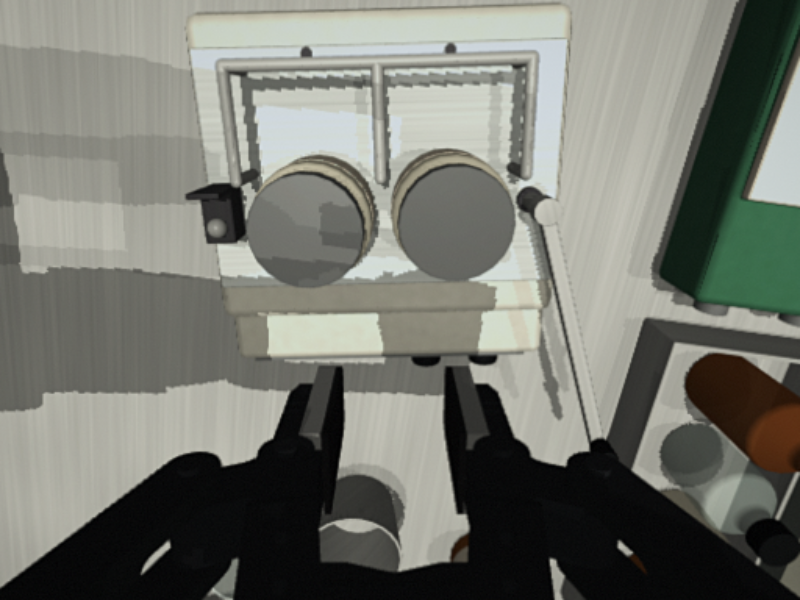

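The wrist view shows the rail corners at (222,64) and (534,59), with the middle rail meeting the rear one at (378,63). The lids are centred at (309,230) and (456,222), the catch is at (222,215), the hinge at (541,205), and the bar runs down to about (600,445). I'll fit the shaker pose from these points.

```bash
cat >> h.py <<'E'
def sh2w(P,q): P=np.atleast_2d(P).astype(float); return np.c_[P[:,:2]@np.array([[np.cos(q[2]),np.sin(q[2])],[-np.sin(q[2]),np.cos(q[2])]])+q[:2],P[:,2]]
def w2sh(p,q): d=np.array(p)[:2]-q[:2]; c,s=np.cos(q[2]),np.sin(q[2]); return np.array([c*d[0]+s*d[1],-s*d[0]+c*d[1]])
E
python3 - <<'E'
from h import *
from scipy.optimize import least_squares
px=np.array([(223,65),(533,60),(378,64),(381,182),(236,186),(527,177)])*.64
S=np.array([(75,96,145),(75,-96,145),(75,0,145),(4,0,143),(4,96,143),(4,-96,143)])
f=least_squares(lambda q:(proj('wrist',sh2w(S,q))-px).ravel(),[494,70,1.71],x_scale=[1,1,.01])
q=f.x;print(q,np.round(f.fun,1).tolist())
np.save('q.npy',q)
for n,u,z in[('near',(309,230),185),('far',(456,222),185),('hinge',(541,208),151),('knob?',(600,447),171),('baredge',(572,330),151)]:
    w=atz('wrist',np.array(u)*.64,z); print(n,np.round(w),np.round(w2sh(w,q),1))
for n in('jar_near','jar_far','keeper_tip'):
    for c in('scene','top'):
        w=atz(c,[m for m in [dict(jar_near=dict(scene=(260,172),top=(241,207)),jar_far=dict(scene=(276,188),top=(236,178)),keeper_tip=dict(scene=(235,225),top=(298.5,129.5)))[n][c]]][0],145 if 'k' in n else 100); print(n,c,np.round(w2sh(w,q),1))
h=sh2w([[-20,-110,145]],q)[0];print('hinge',h)
E
```

```text
[488.83869409  77.62800126   1.73823255] [0.5, 1.9, -0.4, 0.5, -0.1, 0.5, 0.1, -1.3, 1.3, -2.0, -1.4, -0.2]
near [449.  51. 185.] [-20.   43.9]
far [537.  69. 185.] [-17.  -45.8]
hinge [596.  80. 151.] [ -15.9 -106. ]
knob? [672. -82. 171.] [-188.3 -154.3]
baredge [638.  -3. 151.] [-104.3 -133.7]
jar_near scene [-24.8  46.4]
jar_near top [-30.2  40. ]
jar_far scene [-34.8 -44.3]
jar_far top [-28.9 -53. ]
keeper_tip scene [-230.5 -166.1]
keeper_tip top [-244.5 -163.9]
hinge [600.63347367  76.23974362 145.        ]
```

Run:
```python
from h import *
q=np.load('q.npy')
plan(sh2w([[-100,46,330],[-100,46,220],[-100,46,128]],q),yaw=q[2])
```

```text
now 3.9 [500.6  46.8 330.4] [ 3.142 -0.     1.717] F [-0.9 -0.5  0.7]
[ 0.    -0.    -0.027] [-0.343 -0.255  0.002]
[ 0.    -0.    -0.027] [-0.343 -0.255  0.552]
[ 0.    -0.    -0.027] [-0.343 -0.255  1.012]
```

Emit:
step_arm:
  moves:
    - [[0,0,-0.027],[-0.17,-0.13,0],-0.3]
    - [[0,0,-0.027],[-0.343,-0.255,0.1],-0.3]
    - [[0,0,-0.027],[-0.343,-0.255,0.35],-0.3]
    - [[0,0,-0.027],[-0.343,-0.255,0.55],-0.3]
    - [[0,0,-0.027],[-0.343,-0.255,0.75],-0.3]
    - [[0,0,-0.027],[-0.343,-0.255,0.9],-0.3]
    - [[0,0,-0.027],[-0.343,-0.255,1],-0.3]
    - [[0,0,-0.027],[-0.343,-0.255,1],-0.3]

```text
clock: 4.7
eef_pos: [458.1, -28.5, 128.0]
tcp_rot: [-3.137, -0.001, 1.738]
contact_force: [0.7, -0.2, -0.1]
opening: 0.349
grasp_force: 0.0
```

Run:
```python
from h import *
q=np.load('q.npy')
plan(sh2w([[-70,46,128],[-17,47,128]],q),yaw=q[2])
im=imaging.grab_frame('wrist'); cv2.imwrite('pics/w2.png',im[:,:,::-1])
```

```text
now 4.7 [458.1 -28.5 128. ] [-3.137e+00 -1.000e-03  1.738e+00] F [ 0.7 -0.2 -0.1]
[-0.006 -0.001 -0.   ] [0.148 0.01  0.   ]
[-0.006 -0.001 -0.   ] [0.413 0.005 0.001]
```

View pics/w2.png

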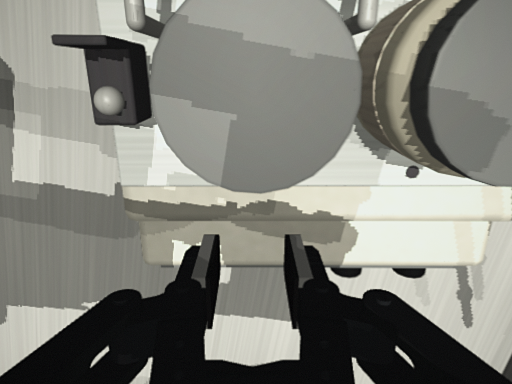

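The fingers (centre column 251) line up with the near jar (255) and sit midway between its rails (142 and 366). I'll push now.

Emit:
step_arm:
  moves:
    - [[0,0,0],[0.05,0,0],-0.3]
    - [[0,0,0],[0.1,0,0],-0.3]
    - [[0,0,0],[0.14,0,0],-0.3]
    - [[0,0,0],[0.18,0,0],-0.3]
    - [[0,0,0],[0.22,0,0],-0.3]
    - [[0,0,0],[0.26,0,0],-0.3]
    - [[0,0,0],[0.3,0,0],-0.3]
    - [[0,0,0],[0.34,0,0],-0.3]

```text
clock: 5.55
eef_pos: [448.8, 39.1, 130.4]
tcp_rot: [3.141, 0.0, 1.738]
contact_force: [-0.0, -2.4, 1.7]
opening: 0.35
grasp_force: 1.4
```

Run:
```python
from h import *
q=np.load('q.npy')
plan(sh2w([[-25,46,128],[-17,47,128]],q),yaw=q[2])
im=imaging.grab_frame('wrist'); cv2.imwrite('pics/w3.png',im[:,:,::-1])
```

```text
now 5.55 [448.8  39.1 130.4] [3.141 0.    1.738] F [-0.  -2.4  1.7]
[ 0.  0. -0.] [ 0.031 -0.001  0.012]
[ 0.  0. -0.] [ 0.071 -0.006  0.012]
```

View pics/w3.png

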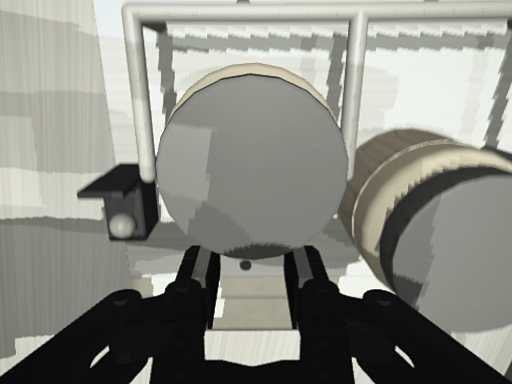

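The near jar is sliding straight in, and the rear rail (row 12) is still some way ahead. I'll continue in small steps.

Emit:
step_arm:
  moves:
    - [[0,0,0],[0.02,0,0],-0.3]
    - [[0,0,0],[0.04,0,0],-0.3]
    - [[0,0,0],[0.055,0,0],-0.3]
    - [[0,0,0],[0.065,0,0],-0.3]
    - [[0,0,0],[0.065,0,0],-0.3]

```text
clock: 6.1
eef_pos: [446.5, 51.6, 130.3]
tcp_rot: [-3.141, -0.0, 1.738]
contact_force: [-0.1, 1.0, -0.1]
opening: 0.349
grasp_force: 0.1
```

Emit:
step_arm:
  moves:
    - [[0,0,0],[0.01,0,0],-0.3]
    - [[0,0,0],[0.01,0,0],-0.3]

```text
clock: 6.3
eef_pos: [446.2, 53.4, 130.3]
tcp_rot: [-3.141, -0.0, 1.738]
contact_force: [0.2, -0.9, -0.1]
opening: 0.348
grasp_force: 0.5
```

Emit:
step_arm:
  moves:
    - [[0,0,0],[0.01,0,0],-0.3]
    - [[0,0,0],[0.01,0,0],-0.3]

```text
clock: 6.5
eef_pos: [446.3, 54.7, 130.6]
tcp_rot: [3.141, 0.001, 1.739]
contact_force: [0.0, -6.6, 1.4]
opening: 0.35
grasp_force: 3.0
```

Emit:
step_arm:
  moves:
    - [[0,0,0],[0.008,0,0],-0.3]
    - [[0,0,0],[0.008,0,0],-0.3]

```text
clock: 6.7
eef_pos: [446.5, 55.2, 130.9]
tcp_rot: [3.141, 0.003, 1.739]
contact_force: [1.3, -12.0, 4.4]
opening: 0.347
grasp_force: 6.0
```

Run:
```python
from h import *
q=np.load('q.npy')
s=telemetry.sense();print('tcp in shaker',w2sh(s['eef_pos'],q),s['contact_force'])
im=imaging.grab_frame('wrist'); cv2.imwrite('pics/w4.png',im[:,:,::-1])
plan(sh2w([[-100,46,130],[-100,46,225],[-100,-48,225],[-100,-48,128]],q),yaw=q[2])
```

```text
tcp in shaker [-15.01624694  45.44884787] [  1.31097592 -11.98300135   4.44411875]
now 6.75 [446.4  55.2 130.9] [3.141e+00 3.000e-03 1.739e+00] F [  1.3 -13.6   4.8]
[0.001 0.004 0.001] [-0.425 -0.003  0.006]
[0.001 0.004 0.001] [-0.426 -0.002 -0.469]
[0.001 0.004 0.001] [-0.427  0.468 -0.469]
[0.001 0.004 0.001] [-0.425  0.467  0.016]
```

View pics/w4.png

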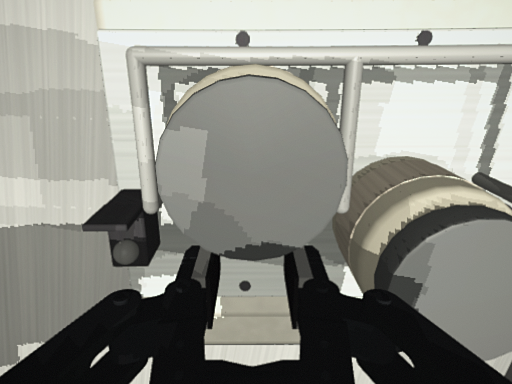

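The near jar is against the rear rail: the force rose to 12 N while the TCP stopped moving, at the expected x. Next I'll back out and repeat the push for the far jar.

Emit:
step_arm:
  moves:
    - [[0,0,0],[-0.1,0,0],-0.3]
    - [[0,0,0],[-0.3,0,0],-0.3]
    - [[0,0,0],[-0.44,0,0],-0.3]
    - [[0,0,0],[-0.44,0.15,0],-0.3]
    - [[0,0,0],[-0.44,0.35,0.01],-0.3]
    - [[0,0,0],[-0.44,0.465,0.015],-0.3]
    - [[0,0,0],[-0.44,0.465,0.015],-0.3]

```text
clock: 7.45
eef_pos: [555.0, -13.9, 127.2]
tcp_rot: [3.14, -0.0, 1.738]
contact_force: [0.6, -0.1, 0.5]
opening: 0.349
grasp_force: 0.0
```

Run:
```python
from h import *
q=np.load('q.npy')
plan(sh2w([[-70,-48,128],[-30,-48,128],[-17,-48,128]],q),yaw=q[2])
im=imaging.grab_frame('wrist'); cv2.imwrite('pics/w5.png',im[:,:,::-1])
```

```text
now 7.45 [555.  -13.9 127.2] [ 3.14  -0.     1.738] F [ 0.6 -0.1  0.5]
[ 0.002 -0.    -0.   ] [ 0.157 -0.01  -0.004]
[ 0.002 -0.    -0.   ] [ 0.357 -0.01  -0.004]
[ 0.002 -0.    -0.   ] [ 0.422 -0.01  -0.004]
```

View pics/w5.png

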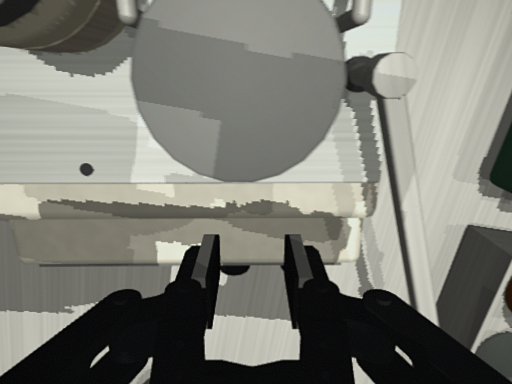

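The far jar's lid centre is at column 239 and its rails are centred at 242. The fingers are at 252, so I'll shift about 4 mm towards the near side and push.

Emit:
step_arm:
  moves:
    - [[0,0,0],[0.05,-0.02,0],-0.3]
    - [[0,0,0],[0.1,-0.02,0],-0.3]
    - [[0,0,0],[0.14,-0.02,0],-0.3]
    - [[0,0,0],[0.18,-0.02,0],-0.3]
    - [[0,0,0],[0.22,-0.02,0],-0.3]
    - [[0,0,0],[0.26,-0.02,0],-0.3]
    - [[0,0,0],[0.3,-0.02,0],-0.3]
    - [[0,0,0],[0.34,-0.02,0],-0.3]

```text
clock: 8.3
eef_pos: [536.8, 52.5, 127.5]
tcp_rot: [3.141, 0.0, 1.738]
contact_force: [0.9, -3.8, 0.6]
opening: 0.352
grasp_force: 1.4
```

Emit:
step_arm:
  moves:
    - [[0,0,0],[0.02,0,0],-0.3]
    - [[0,0,0],[0.04,0,0],-0.3]
    - [[0,0,0],[0.055,0,0],-0.3]
    - [[0,0,0],[0.065,0,0],-0.3]
    - [[0,0,0],[0.065,0,0],-0.3]

```text
clock: 8.8
eef_pos: [534.7, 65.0, 127.4]
tcp_rot: [3.141, -0.0, 1.738]
contact_force: [-0.0, -1.5, 1.7]
opening: 0.35
grasp_force: 1.0
```

Emit:
step_arm:
  moves:
    - [[0,0,0],[0.012,0,0],-0.3]
    - [[0,0,0],[0.012,0,0],-0.3]

```text
clock: 9.0
eef_pos: [534.2, 67.2, 127.4]
tcp_rot: [-3.142, -0.0, 1.738]
contact_force: [0.2, -1.2, 2.4]
opening: 0.35
grasp_force: 1.3
```

Run:
```python
from h import *
q=np.load('q.npy')
s=telemetry.sense();print('tcp in shaker',w2sh(s['eef_pos'],q),s['contact_force'])
```

```text
tcp in shaker [-17.8048615  -43.03125187] [ 0.22689989 -1.16638686  2.36249805]
```

Emit:
step_arm:
  moves:
    - [[0,0,0],[0.01,0,0],-0.3]
    - [[0,0,0],[0.01,0,0],-0.3]

```text
clock: 9.2
eef_pos: [534.0, 68.8, 127.4]
tcp_rot: [3.142, 0.001, 1.738]
contact_force: [1.4, -4.3, 2.6]
opening: 0.35
grasp_force: 2.5
```

Emit:
step_arm:
  moves:
    - [[0,0,0],[0.008,0,0],-0.3]
    - [[0,0,0],[0.008,0,0],-0.3]

```text
clock: 9.4
eef_pos: [534.0, 69.2, 127.5]
tcp_rot: [3.141, 0.003, 1.739]
contact_force: [2.0, -11.2, 3.7]
opening: 0.351
grasp_force: 5.2
```

Both jars are seated. I'll check clearances around the outer side of the bar and plan the keeper approach.

Run:
```python
from h import *
q=np.load('q.npy')
for n,u,z in[('amber cap',(445,118),160),('amber base',(445,155),10),('rack corner',(420,185),0),('box corner top',(398,180),80),('box corner bot',(400,190),0),('jarcap487',(487,125),130)]:
    print(n,np.round(atz('top',np.array(u)*.64,z)))
c,s=np.cos,np.sin
def fin(t,r,n):  # shaker-frame point r along the bar, n on its outer side
    return np.array([-20-r*s(t)-n*c(t), -110+r*c(t)-n*s(t)])
for n in (40,):
    for r_ in(120,155): print(r_,sh2w([[*fin(1.83,r_,n),133]],q))
plan(sh2w([[-105,-46,127],[-105,-46,240],[*fin(1.83,140,40),240],[*fin(1.83,140,40),133]],q),yaw=q[2])
print(w2sh(telemetry.sense()['eef_pos'],q))
im=imaging.grab_frame('scene')
```

```text
amber cap [863. -94. 160.]
amber base [ 841. -102.   10.]
rack corner [774. -46.   0.]
box corner top [759.   1.  80.]
box corner bot [762.  -2.   0.]
jarcap487 [ 861. -182.  130.]
120 [[686.70563609 -16.45104802 133.        ]]
155 [[701.18913446 -48.31369504 133.        ]]
now 9.4 [534.   69.2 127.5] [3.141e+00 3.000e-03 1.739e+00] F [  2.  -11.2   3.7]
[0.    0.003 0.001] [-0.446  0.014  0.004]
[0.    0.003 0.001] [-0.447  0.014 -0.561]
[0.    0.003 0.001] [-0.648  0.707 -0.561]
[0.    0.003 0.001] [-0.647  0.707 -0.026]
[-15.8336653  -43.10597199]
```

Emit:
step_arm:
  moves:
    - [[0,0,0],[-0.1,0,0],-0.3]
    - [[0,0,0],[-0.3,0,0],-0.3]
    - [[0,0,0],[-0.45,0,0],-0.3]
    - [[0,0,0],[-0.45,0,-0.25],-1]
    - [[0,0,0],[-0.45,0,-0.5],-1]
    - [[0,0,0],[-0.5,0.2,-0.56],-1]
    - [[0,0,0],[-0.58,0.45,-0.56],-1]
    - [[0,0,0],[-0.65,0.7,-0.56],-1]

```text
clock: 10.25
eef_pos: [690.6, -33.5, 240.6]
tcp_rot: [3.14, -0.0, 1.738]
contact_force: [0.0, -0.1, -0.0]
opening: -0.002
grasp_force: 0.0
```

Emit:
step_arm:
  moves:
    - [[0,0,0],[0,0,0],-1]

```text
clock: 10.35
eef_pos: [693.4, -33.8, 237.4]
tcp_rot: [3.141, -0.001, 1.738]
contact_force: [0.1, 1.0, -0.1]
opening: 0.001
grasp_force: 0.0
```

Run:
```python
from h import *
q=np.load('q.npy')
im=imaging.grab_frame('wrist'); im2=imaging.grab_frame('scene')
cv2.imwrite('pics/w6.png',np.hstack([cv2.resize(im,(400,300)),cv2.resize(im2[60:300,100:420],(400,300))])[:,:,::-1])
for n in('keeper_tip','keeper_hinge'): print(n,[(round(m['conf'],2),np.round(w2sh(atz('scene',m['xy'],145),q))) for m in imaging.mark_of('scene',n)[:2]])
print(w2sh(telemetry.sense()['eef_pos'],q),telemetry.sense()['eef_pos'])
```

```text
keeper_tip [(0.83, array([-230., -170.])), (0.41, array([-424., -136.]))]
keeper_hinge [(0.65, array([ -18., -106.])), (0.42, array([ 130., -110.]))]
[-142.53464829 -177.68134291] [687.7893208  -33.30185816 238.77467638]
```

View pics/w6.png

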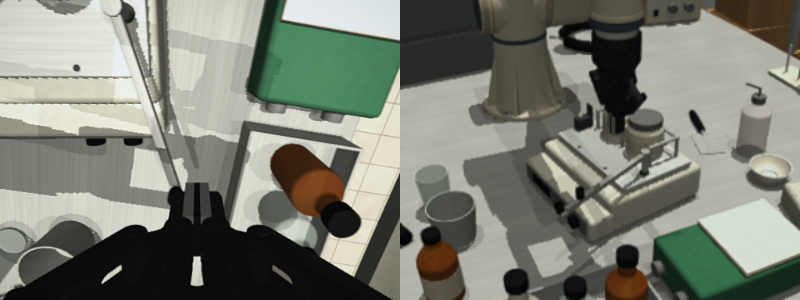

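The wrist view shows the closed fingers (197,185) just outside the bar (175,185), with the rack and green box clear. The scene frame looks stale. I'll move 10 mm further out, descend, and check for contact.

Emit:
step_arm:
  moves:
    - [[0,0,0],[0.014,0.06,0],-1]
    - [[0,0,0],[0.014,0.06,0.15],-1]
    - [[0,0,0],[0.014,0.06,0.32],-1]
    - [[0,0,0],[0.014,0.06,0.45],-1]
    - [[0,0,0],[0.014,0.06,0.52],-1]
    - [[0,0,0],[0.014,0.06,0.52],-1]

```text
clock: 11.15
eef_pos: [699.1, -28.5, 133.8]
tcp_rot: [-3.139, -0.001, 1.738]
contact_force: [0.9, -0.1, 0.3]
opening: 0.001
grasp_force: 0.0
```

Run:
```python
from h import *
q=np.load('q.npy')
s=telemetry.sense(); p=w2sh(s['eef_pos'],q); print(p)
c,s_=np.cos,np.sin
d=p-[-20,-110]
for t in(1.85,):
    print('r',-d[0]*s_(t)+d[1]*c(t),'n',-d[0]*c(t)-d[1]*s_(t))
R=155
def fin(t):
    n=5+11*abs(c(t))+14.5*abs(s_(t))
    return [-20-R*s_(t)-n*c(t), -110+R*c(t)-n*s_(t), 133]
T=np.array([1.85,1.7,1.5,1.3,1.1,.9,.7,.5,.35,.25,.15,.1,.05,0])
W=sh2w([fin(t) for t in T],q)
np.set_printoptions(suppress=True)
plan(W)
```

```text
[-139.71159359 -189.67666   ]
r 137.03389681980818 n 43.5998498888584
now 11.15 [699.1 -28.5 133.8] [-3.139 -0.001  1.738] F [ 0.9 -0.1  0.3]
[0. 0. 0.] [-0.116 -0.079  0.004]
[0. 0. 0.] [-0.157 -0.195  0.004]
[0. 0. 0.] [-0.182 -0.352  0.005]
[0. 0. 0.] [-0.177 -0.5    0.005]
[0. 0. 0.] [-0.144 -0.648  0.006]
[0. 0. 0.] [-0.081 -0.789  0.006]
[0. 0. 0.] [ 0.012 -0.918  0.006]
[0. 0. 0.] [ 0.132 -1.027  0.007]
[0. 0. 0.] [ 0.238 -1.092  0.007]
[0. 0. 0.] [ 0.314 -1.125  0.007]
[0. 0. 0.] [ 0.394 -1.151  0.007]
[0. 0. 0.] [ 0.435 -1.161  0.007]
[0. 0. 0.] [ 0.477 -1.168  0.008]
[0. 0. 0.] [ 0.519 -1.173  0.008]
```

Emit:
step_arm:
  moves:
    - [[0,0,0],[-0.06,-0.04,0],-1]
    - [[0,0,0],[-0.116,-0.08,0],-1]
    - [[0,0,0],[-0.14,-0.14,0],-1]
    - [[0,0,0],[-0.157,-0.195,0],-1]
    - [[0,0,0],[-0.17,-0.27,0],-1]
    - [[0,0,0],[-0.182,-0.35,0],-1]
    - [[0,0,0],[-0.18,-0.43,0],-1]
    - [[0,0,0],[-0.177,-0.5,0],-1]

```text
clock: 11.95
eef_pos: [606.1, -81.1, 135.9]
tcp_rot: [3.141, 0.0, 1.737]
contact_force: [1.5, -0.2, -0.1]
opening: -0.0
grasp_force: 0.0
```

```bash
cat > k.py <<'E'
from h import *
np.set_printoptions(suppress=True)
q=np.load('q.npy'); c,s_=np.cos,np.sin
def fin(t,R=155):
    n=5+11*abs(c(t))+14.5*abs(s_(t))
    return [-20-R*s_(t)-n*c(t), -110+R*c(t)-n*s_(t), 133]
def go(T): plan(sh2w([fin(t) for t in T],q)); print(w2sh(telemetry.sense()['eef_pos'],q))
E
python3 -c "
from k import *
go([1.2,1.1,1,.9,.8,.7,.6,.5])
im=imaging.grab_frame('wrist');cv2.imwrite('pics/w7.png',im[:,:,::-1])"
```

```text
now 11.95 [606.1 -81.1 135.9] [3.141 0.    1.737] F [ 1.5 -0.2 -0.1]
[0. 0. 0.] [ 0.017 -0.072  0.014]
[0. 0. 0.] [ 0.037 -0.145  0.014]
[0. 0. 0.] [ 0.065 -0.217  0.014]
[0. 0. 0.] [ 0.101 -0.287  0.014]
[0. 0. 0.] [ 0.144 -0.353  0.014]
[0. 0. 0.] [ 0.193 -0.416  0.014]
[0. 0. 0.] [ 0.25  -0.473  0.014]
[0. 0. 0.] [ 0.313 -0.525  0.014]
[-176.01935424  -89.19699112]
```

View pics/w7.png

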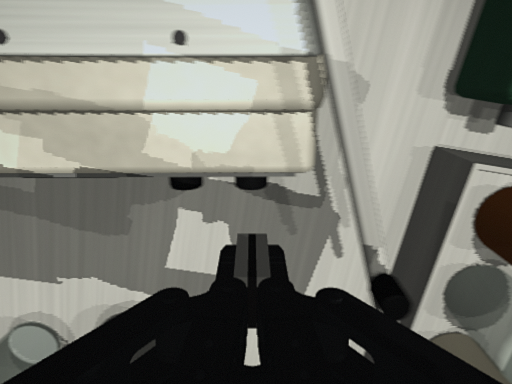

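The picture shows the bar running from (310,0) to (380,270), still open and to the right of the fingers (250,240). That contradicts the planned contact, so I'll check with projections whether the frame is stale or the bar was missed.

Run:
```python
from k import *
im=imaging.grab_frame('wrist')
P=[[-175,-140,58],[-20,-110,151]]
print('step corner, hinge',proj('wrist',sh2w(P,q)).round())
for t in(1.3,1.85,1.95): print(t,proj('wrist',sh2w([[-20-r_*s_(t),-110+r_*c(t),151] for r_ in(60,120,190)],q)).round().tolist())
print('tcp',proj('wrist',telemetry.sense()['eef_pos']).round())
for cam in('top','scene'):
    im=imaging.grab_frame(cam)
    for n in('keeper_tip',): print(cam,[(round(m['conf'],2),np.round(m['xy']),np.round(w2sh(atz(cam,m['xy'],145),q))) for m in imaging.mark_of(cam,n)[:2]])
    cr=im[60:260,180:380] if cam=='top' else im[80:280,180:380]
    cv2.imwrite(f'pics/c{cam}.png',cr[:,:,::-1])
a=np.hstack([cv2.resize(cv2.imread(f'pics/c{k}.png'),(400,400)) for k in('top','scene')]);cv2.imwrite('pics/c8.png',a)
print(telemetry.sense()['contact_force'])
```

```text
step corner, hinge [[ 317.  179.]
 [ 306. -144.]]
1.3 [[262.0, 29.0], [227.0, 160.0], [196.0, 280.0]]
1.85 [[338.0, 29.0], [362.0, 159.0], [386.0, 280.0]]
1.95 [[351.0, 24.0], [387.0, 151.0], [421.0, 270.0]]
tcp [[250. 223.]]
top []
scene [(0.75, array([235., 228.]), array([-235., -175.])), (0.42, array([340., 166.]), array([ 125., -112.]))]
[0.65103924 0.04977334 0.51494823]
```

View pics/c8.png

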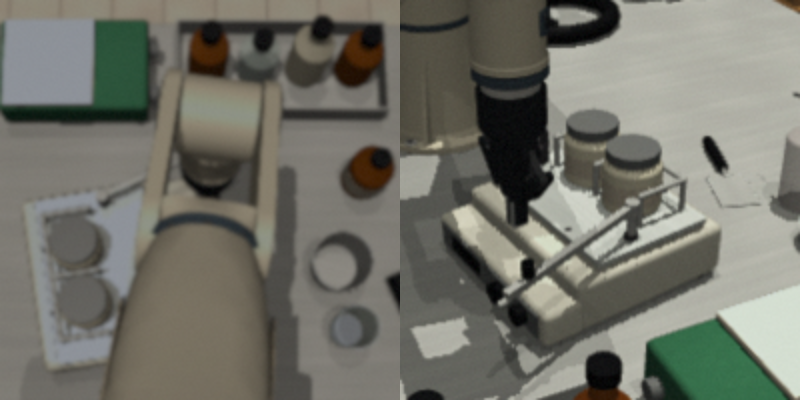

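Run:
```python
from k import *
s=telemetry.sense()
for n,P in[('now',s['eef_pos']),('descended',[699,-28.5,133.8]),('above',[690,-33,239])]: print(n,[proj(cm,np.array(P)).round()[0].tolist() for cm in('scene','top')])
im=imaging.grab_frame('scene'); print(np.abs(im[80:280,180:380][:,:,::-1].astype(int)-cv2.imread('pics/cscene.png')).mean())
print(s['qpos'],s['joint_efforts'],s['contact_force'])
for t in(1.3,1.85): print(t,proj('scene',sh2w([[-20-r_*s_(t),-110+r_*c(t),145] for r_ in(0,228)],q)).round().tolist())
```

```text
now [[239.0, 203.0], [281.0, 156.0]]
descended [[276.0, 220.0], [264.0, 128.0]]
above [[272.0, 179.0], [265.0, 120.0]]
1.8184583333333333
[-0.13419441  0.39906953  1.71623684  0.00009521  1.02518966 -0.30150338] [ -0.18194397 -61.2810874  -31.03539705  -0.00726357   0.02752612
  -0.00167649] [0.65103924 0.04977334 0.51494823]
1.3 [[296.0, 183.0], [206.0, 201.0]]
1.85 [[296.0, 183.0], [233.0, 228.0]]
```

The scene image puts the fingertip at about (238,191) against a TCP projection of (239,203). That suggests the fingers passed over the bar, so I'll measure the tip height numerically.

Run:
```python
from k import *
s=telemetry.sense(); P=s['eef_pos']; print(P)
im=imaging.grab_frame('scene')
g=im.mean(2).astype(int)
print(g[180:212:1,230:250:2])
for dz in(0,10,20,30): print(dz,proj('scene',P+[0,0,dz]).round(1), proj('wrist',P+[0,0,dz]).round(1))
w=imaging.grab_frame('wrist').mean(2).astype(int); print(w[218:245,250:254].T)
```

```text
[608.36193115 -80.53392675 135.63766768]
[[162 150  24  13   7   6   8  54 114 137]
 [162 158  28  38   8  13   7  91 176 180]
 [162 165  29  55  12   4   9  91 180 181]
 [163 158  27  58  10   8  10  55 151 180]
 [158 160  29  59  14  12   9  42  96 173]
 [150 162  34  57  12  13  11  42  68 139]
 [140 158  35  60  15   7   5  45  68  80]
 [130 149  33  58  12  12   9  65  71  66]
 [107 137  37  58  14   4   7  86  88  70]
 [ 86 126  39  58  16   9  11  95 112  72]
 [ 79 105  39  55  19   6  10 115 150  92]
 [ 70  81  47  53  21  12  25 152 182 150]
 [ 68  76  75  58  24  37  86 179 183 185]
 [ 65  68  89  75  52 120 151 184 183 184]
 [ 69  64  76  90  96 163 179 184 180 183]
 [ 78  64  68  89 119 156 175 182 184 182]
 [ 91  67  67  76 102 137 166 183 185 182]
 [126  79  65  69  85 119 156 178 185 185]
 [159 124  68  68  73 101 142 166 181 200]
 [158 156  79  70  68  84 123 154 185 212]
 [155 157 123  68  69  74 103 142 187 208]
 [160 160 158  83  67  70  82 127 177 199]
 [159 159 164 125  71  70  71 111 159 190]
 [160 159 160 160  81  68  70  86 135 175]
 [159 159 161 164 124  75  
[... 209 characters left out ...]
 189  98  43  53  72]
 [157 186 189 187 195 139  20  14  23  74]
 [158 187 190 188 194  97   7   7  16  72]]
0 [[238.8 203.5]] [[250.1 222.9]]
10 [[238.7 200. ]] [[250.  230.9]]
20 [[238.5 196.5]] [[249.9 239.7]]
30 [[238.3 193. ]] [[249.8 249.6]]
[[108 109 110 109 109 109 109 111 110 112 110 110 112 114 114  76  25   4
    5   7   5   7   6   6   5   7   5]
 [108 109 109 110 110 110 111 111 111 112 111 112 113 114 115  74  27   5
    5   8   6  10   8   7  10  10   9]
 [110 110 111 110 112 111 113 112 112 111 111 111 110 113 111  74  26   5
    8  10   6   7   5   8   8  11   5]
 [110 114 113 112 111 112 111 111 109 109 109 110 111 113 115  76  25   5
    6   6   9   8   6   8   7   8   7]]
```

Run:
```python
from k import *
s=telemetry.sense(); P=s['eef_pos']; R=Ro.from_euler('xyz',s['tcp_rot'])
for f in(0,8,11,14):
  for dz in(0,10,20,30): print(f,dz,proj('wrist',P+R.apply([f,0,-dz])).round(1), proj('scene',P+R.apply([f,0,-dz])).round(1))
g=imaging.grab_frame('wrist').mean(2).astype(int); print(g[240,225:290])
```

```text
0 0 [[249.9 222.6]] [[238.8 203.5]]
0 10 [[249.8 230.6]] [[238.7 200.1]]
0 20 [[249.7 239.4]] [[238.5 196.6]]
0 30 [[249.5 249.2]] [[238.3 193. ]]
8 0 [[249.9 209.5]] [[241.7 202.4]]
8 10 [[249.8 216.8]] [[241.6 198.9]]
8 20 [[249.6 225. ]] [[241.4 195.4]]
8 30 [[249.5 234.1]] [[241.3 191.9]]
11 0 [[249.9 204.5]] [[242.8 202. ]]
11 10 [[249.8 211.6]] [[242.7 198.5]]
11 20 [[249.6 219.5]] [[242.5 195. ]]
11 30 [[249.5 228.4]] [[242.4 191.5]]
14 0 [[249.9 199.4]] [[243.9 201.6]]
14 10 [[249.7 206.3]] [[243.8 198.1]]
14 20 [[249.6 214. ]] [[243.6 194.6]]
14 30 [[249.5 222.5]] [[243.5 191.1]]
[192 190 191 195 195 129 104 108 111 115 117 102  61  50  51  50  51  53
  51  52  53  54  54  29   6   8   6   6   8   5  18  47  52  51  51  51
  51  52  52  51  50  50  79 107 108 109 111 110 109 109 108 109 109 112
 112 112 110 109 111 113 111 114 113 113 111]
```

Both cameras agree that the closed fingertips end about 28 mm short of the reported TCP, so the fingers passed over the bar. I'll go back outside the bar and lower accordingly. I'll also tilt the tool 15° so the gripper body leans away from the jars.

```bash
cat >> k.py <<'E'
L=28
def fin2(t,R=155,extra=0,z=104):
    n=5+11.4*abs(c(t))+14.5*abs(s_(t))+extra
    return [-20-R*s_(t)-n*c(t)+10, -110+R*c(t)-n*s_(t), z]
def go2(T,**k): plan(sh2w([fin2(t,**k) for t in T],q)); print(w2sh(telemetry.sense()['eef_pos'],q))
E
python3 -c "
from k import *
go2([1.85],extra=25,z=190);go2([1.85],extra=25)"
```

```text
now 12.45 [608.  -80.4 135.3] [3.142 0.    1.738] F [-0.3 -0.   1.1]
[0. 0. 0.] [ 0.148  0.534 -0.274]
[-175.68263982  -91.16994427]
now 12.45 [608.  -80.4 135.3] [3.142 0.    1.738] F [-0.3 -0.   1.1]
[0. 0. 0.] [0.148 0.534 0.156]
[-175.68263982  -91.16994427]
```

Emit:
step_arm:
  moves:
    - [[0,0,0],[0,0,-0.2],-1]
    - [[0,0,0],[0,0,-0.3],-1]
    - [[0,0,0],[0.05,0.2,-0.3],-1]
    - [[0,0,0],[0.1,0.4,-0.3],-1]
    - [[0,0,0],[0.148,0.54,-0.28],-1]
    - [[0,0.17,0],[0.148,0.54,-0.1],-1]
    - [[0,0.333,0],[0.148,0.54,0.1],-1]
    - [[0,0.333,0],[0.148,0.54,0.155],-1]

```text
clock: 13.25
eef_pos: [706.6, -35.6, 98.2]
tcp_rot: [-3.134, -0.266, 1.733]
contact_force: [-0.5, -0.4, 0.3]
opening: 0.002
grasp_force: 0.0
```

Emit:
step_arm:
  moves:
    - [[0,0,0],[0,0,0],-1]

```text
clock: 13.35
eef_pos: [707.6, -34.1, 101.3]
tcp_rot: [-3.136, -0.262, 1.735]
contact_force: [-0.6, 0.6, 0.7]
opening: -0.001
grasp_force: 0.0
```

```bash
python3 -c "
from k import *
go2([1.85,1.75,1.65,1.55,1.45])
imaging.grab_frame('scene')
print([(round(m['conf'],2),np.round(w2sh(atz('scene',m['xy'],145),q))) for m in imaging.mark_of('scene','keeper_tip')[:2]])"
```

```text
now 13.35 [707.6 -34.1 101.3] [-3.136 -0.262  1.735] F [-0.6  0.6  0.7]
[0. 0. 0.] [-0.027 -0.116 -0.02 ]
[0. 0. 0.] [-0.056 -0.192 -0.028]
[0. 0. 0.] [-0.076 -0.272 -0.033]
[0. 0. 0.] [-0.088 -0.353 -0.036]
[0. 0. 0.] [-0.093 -0.426 -0.036]
[-146.61217915 -197.06574074]
[(0.75, array([-237., -162.])), (0.31, array([ 118., -120.]))]
```

Emit:
step_arm:
  moves:
    - [[0,0,0],[-0.015,-0.06,-0.01],-1]
    - [[0,0,0],[-0.027,-0.116,-0.02],-1]
    - [[0,0,0],[-0.056,-0.192,-0.028],-1]
    - [[0,0,0],[-0.076,-0.272,-0.033],-1]
    - [[0,0,0],[-0.088,-0.353,-0.036],-1]
    - [[0,0,0],[-0.093,-0.426,-0.036],-1]

```text
clock: 14.05
eef_pos: [627.5, -67.4, 108.2]
tcp_rot: [3.14, -0.26, 1.739]
contact_force: [0.1, 0.2, -0.6]
opening: 0.002
grasp_force: 0.2
```

```bash
python3 -c "
from k import *
go2([1.35,1.25,1.15,1.05,.95,.85,.75,.65])
imaging.grab_frame('scene')
print([(round(m['conf'],2),np.round(w2sh(atz('scene',m['xy'],145),q))) for m in imaging.mark_of('scene','keeper_tip')[:2]])"
```

```text
now 14.05 [627.5 -67.4 108.2] [ 3.14  -0.26   1.739] F [ 0.1  0.2 -0.6]
[0. 0. 0.] [-0.005 -0.077  0.02 ]
[0. 0. 0.] [ 0.004 -0.151  0.023]
[0. 0. 0.] [ 0.02  -0.225  0.027]
[0. 0. 0.] [ 0.044 -0.297  0.033]
[0. 0. 0.] [ 0.074 -0.368  0.041]
[0. 0. 0.] [ 0.112 -0.436  0.051]
[0. 0. 0.] [ 0.157 -0.501  0.062]
[0. 0. 0.] [ 0.208 -0.56   0.076]
[-166.09443583 -112.53156691]
[(0.69, array([-246.,  -89.]))]
```

The bar is following: the tip is now at (-246,-89) in the shaker frame, about 1.48 rad. I'll continue along the arc.

Emit:
step_arm:
  moves:
    - [[0,0,0],[-0.005,-0.077,0.02],-1]
    - [[0,0,0],[0.004,-0.151,0.023],-1]
    - [[0,0,0],[0.02,-0.225,0.027],-1]
    - [[0,0,0],[0.044,-0.297,0.033],-1]
    - [[0,0,0],[0.074,-0.368,0.041],-1]
    - [[0,0,0],[0.112,-0.436,0.051],-1]
    - [[0,0,0],[0.157,-0.5,0.062],-1]
    - [[0,0,0],[0.208,-0.56,0.076],-1]

```text
clock: 14.95
eef_pos: [511.0, -42.1, 103.6]
tcp_rot: [3.139, -0.26, 1.739]
contact_force: [1.1, 0.5, -0.0]
opening: 0.0
grasp_force: 0.2
```

```bash
python3 -c "
from k import *
go2([.55,.45,.35,.28,.21,.15])
imaging.grab_frame('scene')
print([(round(m['conf'],2),np.round(w2sh(atz('scene',m['xy'],145),q))) for m in imaging.mark_of('scene','keeper_tip')[:2]])"
```

```text
now 14.95 [511.  -42.1 103.6] [ 3.139 -0.26   1.739] F [ 1.1  0.5 -0. ]
[0. 0. 0.] [ 0.057 -0.062  0.013]
[0. 0. 0.] [ 0.121 -0.11   0.03 ]
[0. 0. 0.] [ 0.19  -0.152  0.048]
[0. 0. 0.] [ 0.241 -0.177  0.062]
[0. 0. 0.] [ 0.294 -0.198  0.076]
[0. 0. 0.] [ 0.34  -0.212  0.088]
[-121.73760578   -1.91333402]
[(0.85, array([-154.,   72.]))]
```

Emit:
step_arm:
  moves:
    - [[0,0,0],[0.057,-0.062,0.013],-1]
    - [[0,0,0],[0.121,-0.11,0.03],-1]
    - [[0,0,0],[0.19,-0.152,0.048],-1]
    - [[0,0,0],[0.241,-0.177,0.062],-1]
    - [[0,0,0],[0.294,-0.198,0.076],-1]
    - [[0,0,0],[0.34,-0.212,0.088],-1]
    - [[0,0,0],[0.34,-0.212,0.088],-1]

```text
clock: 15.75
eef_pos: [456.5, 21.1, 103.2]
tcp_rot: [-3.141, -0.262, 1.739]
contact_force: [-0.0, 0.3, -0.5]
opening: -0.0
grasp_force: 0.0
```

```bash
python3 -c "
from k import *
go2([.11,.08,.05,.02,0,-.03])
imaging.grab_frame('scene')
print([(round(m['conf'],2),np.round(w2sh(atz('scene',m['xy'],145),q))) for m in imaging.mark_of('scene','keeper_tip')[:2]])"
```

```text
now 15.75 [456.5  21.1 103.2] [-3.141 -0.262  1.739] F [-0.   0.3 -0.5]
[0. 0. 0.] [ 0.028 -0.004  0.003]
[0. 0. 0.] [ 0.052 -0.009  0.01 ]
[0. 0. 0.] [ 0.076 -0.013  0.016]
[0. 0. 0.] [ 0.1   -0.017  0.023]
[0. 0. 0.] [ 0.117 -0.019  0.027]
[0. 0. 0.] [ 0.137 -0.021  0.033]
[-50.35649806  41.26544989]
[]
```

Emit:
step_arm:
  moves:
    - [[0,0,0],[0.015,0,0.003],-1]
    - [[0,0,0],[0.028,-0.004,0.006],-1]
    - [[0,0,0],[0.04,-0.006,0.009],-1]
    - [[0,0,0],[0.052,-0.009,0.011],-1]
    - [[0,0,0],[0.052,-0.009,0.011],-1]

```text
clock: 16.35
eef_pos: [454.1, 29.7, 103.7]
tcp_rot: [3.141, -0.26, 1.739]
contact_force: [0.8, -3.7, -0.2]
opening: 0.001
grasp_force: 1.7
```

Emit:
step_arm:
  moves:
    - [[0,0,0],[0.01,0,0.003],-1]
    - [[0,0,0],[0.02,-0.003,0.005],-1]
    - [[0,0,0],[0.02,-0.003,0.005],-1]

```text
clock: 16.65
eef_pos: [452.4, 34.2, 103.9]
tcp_rot: [3.141, -0.262, 1.738]
contact_force: [1.4, -0.9, -0.7]
opening: -0.0
grasp_force: 0.5
```

Emit:
step_arm:
  moves:
    - [[0,0,0],[0.01,0,0.003],-1]
    - [[0,0,0],[0.02,-0.002,0.005],-1]
    - [[0,0,0],[0.02,-0.002,0.005],-1]

```text
clock: 16.95
eef_pos: [450.8, 38.6, 103.9]
tcp_rot: [-3.141, -0.262, 1.738]
contact_force: [-0.3, 0.7, -0.1]
opening: 0.001
grasp_force: 0.0
```

```bash
python3 -c "
from k import *
go2([.05,.02,0,-.03])
for n in('scene','top'):
  imaging.grab_frame(n)
  print([(round(m['conf'],2),np.round(w2sh(atz(n,m['xy'],145),q))) for m in imaging.mark_of(n,'keeper_tip')[:2]])"
```

```text
now 16.95 [450.8  38.6 103.9] [-3.141 -0.262  1.738] F [-0.3  0.7 -0.1]
[0. 0. 0.] [-0.013  0.    -0.004]
[0. 0. 0.] [ 0.012 -0.003  0.002]
[0. 0. 0.] [ 0.028 -0.005  0.007]
[0. 0. 0.] [ 0.048 -0.007  0.012]
[-32.13698571  43.98103565]
[]
[(0.4, array([-353.,  141.]))]
```

Emit:
step_arm:
  moves:
    - [[0,0,0],[0.01,0,0.003],-1]
    - [[0,0,0],[0.02,-0.002,0.005],-1]
    - [[0,0,0],[0.02,-0.002,0.005],-1]

```text
clock: 17.45
eef_pos: [450.8, 41.1, 103.9]
tcp_rot: [3.14, -0.259, 1.739]
contact_force: [0.6, -6.3, -0.4]
opening: 0.003
grasp_force: 3.6
```

Emit:
step_arm:
  moves:
    - [[0,0,0],[0.01,0,0.003],-1]
    - [[0,0,0],[0.01,0,0.003],-1]

```text
clock: 17.65
eef_pos: [450.9, 41.5, 103.8]
tcp_rot: [3.14, -0.256, 1.74]
contact_force: [0.4, -18.4, 1.0]
opening: 0.001
grasp_force: 9.0
```

Emit:
step_arm:
  moves:
    - [[0,0,0],[0.01,0,0.003],-1]
    - [[0,0,0],[0.01,0,0.003],-1]

```text
clock: 17.85
eef_pos: [450.9, 41.8, 103.7]
tcp_rot: [3.139, -0.253, 1.742]
contact_force: [-1.6, -29.4, 4.3]
opening: -0.0
grasp_force: 14.6
```

A firm stop at 29 N, well above the ball's 4–9 N. I'll back off, rise clear and verify.

Emit:
step_arm:
  moves:
    - [[0,0,0],[-0.03,0,-0.005],-1]
    - [[0,0,0],[-0.2,0,-0.05],-1]
    - [[0,0,0],[-0.4,0,-0.1],-1]
    - [[0,0,0],[-0.4,0,-0.35],-1]
    - [[0,0,0],[-0.4,0,-0.6],-1]
    - [[0,0,0],[-0.4,0,-0.85],-1]
    - [[0,-0.17,0],[-0.4,0,-1],-1]
    - [[0,-0.33,0],[-0.4,0,-1],-1]

```text
clock: 18.65
eef_pos: [474.2, -83.4, 281.4]
tcp_rot: [3.133, 0.005, 1.734]
contact_force: [0.2, 0.0, -0.9]
opening: -0.002
grasp_force: 0.0
```

Emit:
step_arm:
  moves:
    - [[0,0,0],[0,0,-0.1],-1]
    - [[0,0,0],[0,0,-0.1],-1]

```text
clock: 18.85
eef_pos: [472.1, -80.1, 298.7]
tcp_rot: [3.138, -0.001, 1.74]
contact_force: [-0.4, 0.2, 0.2]
opening: 0.001
grasp_force: 0.0
```

Run:
```python
from k import *
print(telemetry.sense()['eef_pos'],telemetry.sense()['contact_force'])
for n in('wrist','scene','top'):
  im=imaging.grab_frame(n)
  for o,z in(('keeper_tip',145),('keeper_hinge',145),('jar_near',100),('jar_far',100),('bay_near',100),('bay_far',100),('rear_rail',145)):
    print(n,o,[(round(m['conf'],2),np.round(m['xy']),np.round(w2sh(atz(n,m['xy'],z),q))) for m in imaging.mark_of(n,o)[:2]])
  if n=='wrist':
    W=im
    for t in(0,.05,.1): print(t,proj('wrist',sh2w([[-20-r_*s_(t),-110+r_*c(t),171 if r_==190 else 151] for r_ in(60,110,190,228)],q)).round().tolist())
    cols=proj('wrist',sh2w([[-20,y,151] for y in(-60,-5,0,5,30,95)],q)).round().astype(int)
    for u,v in cols: 
      if 0<=u<512: print(u,v,W[max(v-18,0):v+18,u].mean(1).astype(int).tolist())
```

```text
[472.10668956 -80.12630237 298.67745111] [-0.35644325  0.16657516  0.23498251]
wrist keeper_tip [(0.7, array([164.,   8.]), array([-22., 118.])), (0.48, array([430.,   7.]), array([ -22., -109.]))]
wrist keeper_hinge [(0.6, array([431.,   7.]), array([ -22., -109.]))]
wrist jar_near []
wrist jar_far []
wrist bay_near []
wrist bay_far []
wrist rear_rail []
0 [[364.0, 3.0], [304.0, 4.0], [205.0, -1.0], [163.0, 4.0]]
0.05 [[364.0, 7.0], [304.0, 11.0], [206.0, 13.0], [164.0, 19.0]]
0.1 [[364.0, 11.0], [304.0, 18.0], [207.0, 26.0], [166.0, 34.0]]
376 3 [184, 158, 144, 161, 168, 168, 167, 166, 166, 167, 171, 172, 171, 153, 97, 39, 83, 147, 152, 156, 143]
310 4 [188, 179, 143, 153, 176, 173, 172, 171, 170, 170, 172, 178, 180, 175, 131, 48, 39, 144, 161, 161, 116, 98]
304 4 [188, 185, 145, 157, 176, 175, 172, 170, 170, 170, 174, 177, 180, 176, 128, 50, 39, 144, 159, 163, 163, 118]
298 4 [119, 113, 109, 159, 178, 174, 173, 173, 170, 170, 174, 177, 181, 177, 133, 54, 41, 142, 162, 163, 110, 85]
268 4 [115, 116, 101, 144, 179, 177, 176, 175, 173, 174, 176, 180, 183, 180, 139, 61, 38, 140, 164, 
[... 588 characters left out ...]
rail [(0.56, array([130., 227.]), array([-425.,  -42.]))]
top keeper_tip [(0.57, array([245., 233.]), array([-31., 124.]))]
top keeper_hinge [(0.74, array([231., 158.]), array([ -26., -107.])), (0.74, array([202., 196.]), array([80., -6.]))]
top jar_near [(0.96, array([221., 211.]), array([32., 41.]))]
top jar_far [(0.89, array([220., 183.]), array([ 23., -45.])), (0.6, array([145., 234.]), array([278.,  75.]))]
top bay_near [(0.87, array([224., 208.]), array([24., 36.])), (0.33, array([236., 199.]), array([-19.,  13.]))]
top bay_far [(0.71, array([218., 182.]), array([ 29., -51.])), (0.37, array([225., 213.]), array([21., 50.]))]
top rear_rail [(0.9, array([203., 200.]), array([78.,  5.]))]
```

The bar's front edge lies on the same image rows from hinge side to catch, so its angle is about 0. Both jars measure x ≈ 23–32 mm in their bays across the two cameras, as they should, and the arm is clear. I'll hand in.

```bash
python3 -c "
from rig import r
print(r.sign_off())"
```

```text
the job is handed in; nothing more can be done
None
```

The job is handed in at about 20 s of the 61 s allowed: both jars are pushed back to the rear rail, the keeper bar then swung shut to a firm stop in its catch, and the arm is clear (the judge's result was not shown).

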